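# Make up the water-test kit and the repair kit

## Task

Make up the two kits from the stock on the bench. Water-test kit, in the tray with the round cup seat: nest the tapered white cup in the seat with no more than a light push, so that it sits straight without being jammed, then stand the dropper bottle upright inside the nested cup. Repair kit, in the tray with three bays: stand the block battery in the narrow bay, the jar of screws in the middle bay and the solder spool, flat on its flange, in the wide bay; leave the glass beaker and the white carton where they stand.

Things in the scene. Friction and masses are not known exactly. Their poses are not given: they have to be found in the camera images.
- cup_center (a point): Tapered open white plastic cup, mouth up, 44 mm high, outside diameter 48 mm at the base, 63 at the rim, wall 2 mm, base 3 mm thick, 30 g. Point on its axis 22 mm above its underside (55.5 mm across there), z up. Nested in the seat it rests on its taper, underside about 4 mm and rim 48 mm above the bench; pushing much harder than its weight wedges it.
- bottle_center (a point): Amber dropper bottle standing upright, 102 mm high: straight round body 33 mm in diameter up to 70 mm, black cap 24 mm in diameter from 62 to 77 mm, 12 mm rubber bulb above. Point on its axis 51 mm above its underside, z up. Standing in the nested cup its underside is 7 mm above the bench and its upper 60 mm show above the rim: hold it high, so that the fingers stay clear of the cup.
- battery_center (a point): Dark rectangular block battery standing on end, 18 mm (its x) by 26 mm (its y), 48 mm high, two round terminals on top. The point is its centre, 24 mm above its underside; z up.
- jar_center (a point): Small round clear jar of brass screws with a white screw cap, 36 mm in diameter, 48 mm high, standing on the bench. The point is on its axis 24 mm above its underside; z up.
- spool_center (a point): Spool of solder wire standing flat on its flange, axis upright: flanges 54 mm in diameter, 42 mm high, 240 g; a thin wire end sticks out past the flange towards its +x and offers no resistance. The point is on the spool's axis 21 mm above its underside; z up.
- tray_water: Grey tray, fixed, 150 mm (its x) by 200 (its y); origin at the centre of its underside, z up; floor 3 mm, walls 13 mm above the bench. Pencil in a slot at its -x edge, flat white box in its -y half. Cup seat centred at x +12, y +48 mm: two facing curved collars up to 25 mm above the bench, tapered like the cup, flared to 62 mm inside at the top; gaps 38 mm wide towards +x and -x for fingers.
- tray_repair: Grey tray, fixed, 150 mm (its x) by 200 (its y); origin at the centre of its underside, z up; floor 3 mm, walls 13 mm above the bench. Screwdriver in a slot at its -x edge. Three bays behind it, each from x -48 to +72 mm (middle +12): narrow, 50 mm wide, centred at y +72 mm; middle, 55 mm wide, at y +16.5 mm; wide, 83 mm wide, at y -55.5 mm.
- beaker_center (a point): Bystander: glass beaker, 47 mm in diameter, 61 mm high; the point is on its axis 30 mm above its underside. Leave it alone.
- carton_center (a point): Bystander: open six-sided white carton, about 52 mm by 61 mm, 78 mm high with its flaps; the point is on its axis 32 mm above its underside. Leave it alone.

How it is judged:
By the outcome, as a careful person would: the job done as asked, in the order asked, and still so for the second after the job is handed in, with the robot touching nothing.
It also fails if it takes over 131 s, if anything falls off the work surface, if the arm or the gripper's body presses on something with over 40 N, if the wrist force passes 120 N, or if a joint passes its speed limit or range.

## Robot

A 6-joint arm with a two-finger parallel gripper is mounted at the origin on a cart in front of the work surface, level with it; the furniture and walls round the work are solid. World frame = base frame: x ahead of the robot, y to its left, z up, the work surface at z = 0. Lengths are in m, angles in rad, forces in N, time in s.
With the tool pointing down it reaches from about 0.3 to 0.75 m from the base axis. Payload 8.5 kg.
Tool frame: the origin (TCP) lies midway between the tips of the shut fingers; the grasp point (between the pads) lies 19 mm behind it; z points along the fingers, y is the line along which they close (so a half turn about z gives the same grasp; the last joint's range is limited). The gripper opens to 88 mm and grips with 3 to 60 N. Pads are 18 mm wide; open, the fingers measure 123 mm over their backs; the gripper's body (75 mm by 187 mm) begins 45 mm behind the grasp point.
Start: joints at [-0.215, 0.381, 1.297, -0, 1.464, -0.215], TCP at [0.55, 0, 0.219] pointing down, gripper open.
Joint ranges: [-3.11, 3.11], [-0.89, 2.33], [0.22, 2.48], [-1.42, 4.56], [0.17, 2.85], [-2.88, 2.88]. Speed limits (rad/s): [2.39, 2.39, 3.14, 3.14, 3.14, 3.14].

## Interface

Orientations are given as a unit quaternion [w, x, y, z].
In Python, from workcell import * gives the robot as it stands.
- The arm moves only by the tool arm_command, never from a script. Its argument "plan" is a list that holds one entry, the list of rows, each a list of 6 numbers: the shift along the tool's x, y, z in mm, then the turn, a rotation vector about the tool's x, y, z in rad. A call has 1 to 8 rows; each row is the pose to reach, as a shift and turn from the pose commanded when the call began, along the tool's axes at that moment; what a row does not reach only later rows make up. A row lasts 1/8 s, in which the tool goes at most 62.5 mm and 10.7 degrees, less where a joint would pass 70% of its speed; a pose out of reach is approached as far as the arm can. A call with a gripper value outside its range is refused whole. "jaw" is the finger opening in mm, from 0 to 88.1, set as the call begins (left out, the last holds). The fingers move at their own pace and stop on an object; "grip_force" is the grip in N (left out, the last holds). Time passes only in rows, so rows that repeat a pose let the fingers close. It gives the time, the measured TCP pose, the force, the opening and the grip force at its end, in the units of the state.
- sense(): the state, without advancing time (a new reading comes with each control period).
- grab_frame(name): name is "scene" or "side" or "wrist"; returns a dict with "pixels" (384x512x3 uint8, red, green, blue), "intrinsics" (3x3 intrinsics, pixels), "T" (4x4, takes a point from camera to world coordinates); the wrist camera has in their place "T_tool_cam" (4x4, takes a point from camera to tool coordinates, whose origin is the TCP and whose axes are the flange's). Camera axes: x right, y up, looking along -z (the intrinsics and any distortion apply to the point x, -y, -z); pixel columns grow to the right and rows downward; lengths in m; the calibration is good to about 2 mm. A picture is of the moment at which its call begins: read the wrist's pose just before it. There is no depth.
- job_done(): hands the job in; it is judged then, once.
The state is a dict: "time": time; "joints": joint angles; "dq": joint speeds; "joint_torque": joint torques, N m; "eef_pos": TCP position; "tool_rot": TCP orientation; "ft_force": force on the tool from outside, world axes, zero at the start; "moment": the same for the moment, N m; "gripper_width": finger opening in m; "finger_force": force on a finger pad.
Only numpy, scipy, OpenCV 4.12 (cv2) and the standard library are available. Lean on these libraries where they do the work, as an engineer would, in place of code of your own. Each camera call takes 0.05 s, during which the arm holds its last target. There are 200 camera calls.

## Working session

There is one attempt and no reset: what is moved stays moved. The work goes in short steps, Python scripts to look and compute and a tool call to move; the robot and the scene stay as the last step left them, time stands still between calls to the robot, and variables do not carry over. Pictures are saved under pics/ and viewed, at most 14 in all, crops included, and the job is handed in when it is done.

Besides the shell and the picture viewer there is one more tool, called after ">>>" as a command line: name --argument value ..., lists and objects as JSON in quotes. arm_command: Moves the arm, as the interface text tells. Its arguments: {"type":"object","properties":{"plan":{"type":"array"},"jaw":{"type":"number"},"grip_force":{"type":"number"}},"required":["plan"]}

```bash
mkdir -p pics; ls; cat > h.py <<'E'
import numpy as np, cv2
from workcell import *
def grab(n,name):
    s=sense(); f=grab_frame(n); cv2.imwrite('pics/%s.png'%name,cv2.cvtColor(f['pixels'],cv2.COLOR_RGB2BGR))
    np.savez('pics/%s.npz'%name,p=f['pixels'],K=f['intrinsics'],T=camT(f,s)); return f
def R(q):
    w,x,y,z=q
    from scipy.spatial.transform import Rotation as Q
    return Q.from_quat([x,y,z,w]).as_matrix()
def camT(f,s):
    if 'T' in f: return np.array(f['T'])
    M=np.eye(4); M[:3,:3]=R(s['tool_rot']); M[:3,3]=s['eef_pos']; return M@np.array(f['T_tool_cam'])
def ray(name,u,v):
    d=np.load('pics/%s.npz'%name); K=d['K'];T=d['T']
    c=np.array([(u-K[0,2])/K[0,0],-(v-K[1,2])/K[1,1],-1.]); return T[:3,3],T[:3,:3]@c
def pl(name,u,v,z):
    o,d=ray(name,u,v); return np.round(o+d*(z-o[2])/d[2],4)
def pix(name,P):
    d=np.load('pics/%s.npz'%name); c=np.linalg.inv(d['T'])@np.append(P,1); K=d['K']
    return K[0,0]*c[0]/-c[2]+K[0,2], K[1,1]*c[1]/c[2]+K[1,2]
E
python3 - <<'E'
from h import *
for n in('scene','side','wrist'):
    f=grab(n,n+'0'); print(n,{k:v for k,v in f.items() if k!='pixels'})
print(sense())
a=[cv2.imread('pics/%s0.png'%n) for n in('scene','side','wrist')]
E
```

```text
pics
scene {'intrinsics': array([[466.14754456,   0.        , 259.99911471],
       [  0.        , 466.14754456, 192.08805901],
       [  0.        ,   0.        ,   1.        ]]), 'T': array([[-0.62627224,  0.46587037, -0.6250983 , -0.25913003],
       [-0.77946583, -0.38929618,  0.49079681,  0.5505939 ],
       [-0.01470068,  0.79461518,  0.60693542,  0.84231216],
       [ 0.        ,  0.        ,  0.        ,  1.        ]])}
side {'intrinsics': array([[348.94856104,   0.        , 252.42911793],
       [  0.        , 348.94856104, 195.4558548 ],
       [  0.        ,   0.        ,   1.        ]]), 'T': array([[ 0.99580083,  0.04470562, -0.07988815,  0.48583219],
       [-0.09141442,  0.5323978 , -0.84154381, -0.82060692],
       [ 0.00491054,  0.84531296,  0.5342489 ,  0.54100277],
       [ 0.        ,  0.        ,  0.        ,  1.        ]])}
wrist {'intrinsics': array([[329.68510649,   0.        , 255.73339013],
       [  0.        , 329.68510649, 190.1799684 ],
       [  0.        ,   0.        ,   1.        ]]), 'T_tool_cam': array([[-3.65994749e-05,  9.65911589e-01,  2.5887217
[... 300 characters left out ...]
.15, 'joints': array([-2.15303499e-01,  3.81097602e-01,  1.29800761e+00, -1.54813148e-06,
        1.46364128e+00, -2.15300127e-01]), 'dq': array([-0.0001489 , -0.00095943, -0.00171836, -0.00147597,  0.00083153,
       -0.00064547]), 'joint_torque': array([ 2.75231861e-03, -4.38084304e+01, -2.24613369e+01,  7.13452022e-02,
        3.43442336e-02, -8.91773107e-05]), 'eef_pos': array([5.49770338e-01, 4.55400582e-05, 2.18076022e-01]), 'tool_rot': array([-4.85260920e-04,  7.07107797e-01,  7.07105530e-01, -3.12017110e-04]), 'ft_force': array([ 0.36751368, -0.66876587, -0.1011946 ]), 'moment': array([-0.00811286, -0.00844415, -0.03335204]), 'finger_force': 0.0, 'gripper_width': 0.08810826031095931}
```

View pics/scene0.png

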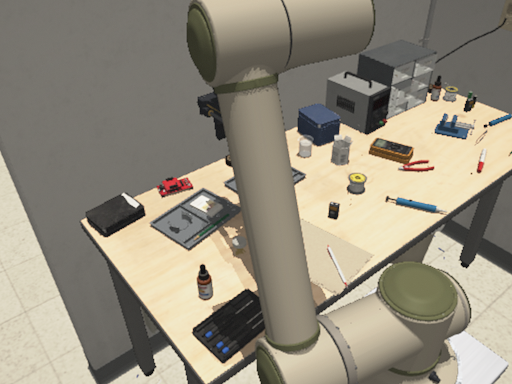

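View pics/side0.png

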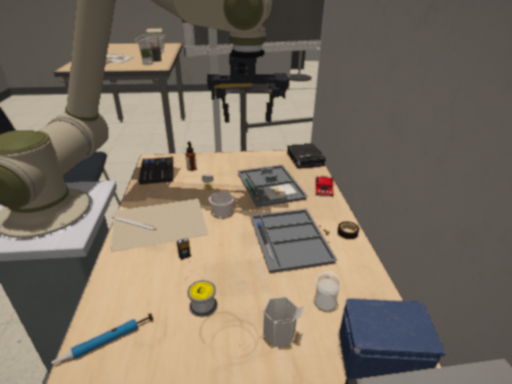

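View pics/wrist0.png

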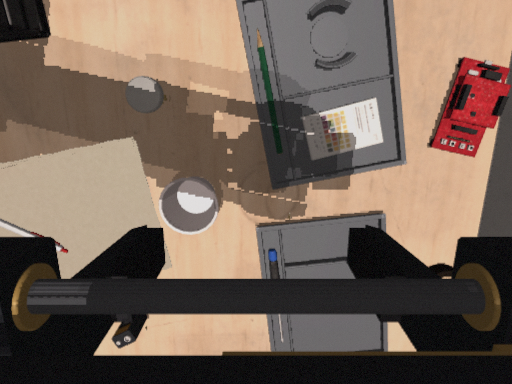

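The wrist view shows the jar cap at (144,94), the cup rim at (189,206), the water tray with its seat at (330,35), and the repair tray lower right with edges at about x 258–385 px and top at 212 px. The side view shows the spool (202,297), battery (183,248), bottle (191,158), beaker (327,290) and carton (281,322).

```bash
python3 - <<'E'
from h import *
print('jar',pl('wrist0',144,93,.048),pl('side0',207,178,.048))
print('cup',pl('wrist0',189,203,.044),pl('side0',221,199,.044))
print('batt',pl('wrist0',124,335,.048),pl('side0',183,241,.048),pl('scene0',334,206,.048))
print('spool',pl('side0',202,290,.042),pl('scene0',357,177,.042))
print('bottle',pl('side0',190,144,.1),pl('scene0',204,267,.1),pl('side0',191,169,.0))
print('beaker',pl('side0',327,280,.061),'carton',pl('side0',281,312,.07))
for n,c in dict(w=[(240,0),(275,187),(404,160)],r=[(258,225),(384,212)]).items():
  for p in c: print(n,pl('wrist0',*p,.013))
for p in[(253,215),(309,209),(332,262),(269,269), (238,169),(284,166),(305,198),(262,206)]: print('side',pl('side0',*p,.013))
E
```

```text
jar [0.4407 0.0746 0.048 ] [0.4383 0.0602 0.048 ]
cup [ 0.4779 -0.0392  0.044 ] [ 0.4764 -0.0482  0.044 ]
batt [ 0.3924 -0.2031  0.048 ] [ 0.3911 -0.2171  0.048 ] [ 0.3831 -0.206   0.048 ]
spool [ 0.4361 -0.3565  0.042 ] [ 0.4392 -0.3611  0.042 ]
bottle [0.3873 0.1854 0.1   ] [0.3744 0.2117 0.1   ] [0.3801 0.2108 0.    ]
beaker [ 0.6692 -0.3699  0.061 ] carton [ 0.5704 -0.4419  0.07  ]
w [0.5341 0.1656 0.013 ]
w [ 0.5723 -0.0293  0.013 ]
w [0.7185 0.0024 0.013 ]
r [ 0.5527 -0.0764  0.013 ]
r [ 0.7021 -0.0599  0.013 ]
side [ 0.5576 -0.0838  0.013 ]
side [ 0.7092 -0.069   0.013 ]
side [ 0.7128 -0.2737  0.013 ]
side [ 0.5731 -0.2831  0.013 ]
side [0.5331 0.1736 0.013 ]
side [0.6842 0.1821 0.013 ]
side [ 0.7105 -0.0145  0.013 ]
side [ 0.5857 -0.0442  0.013 ]
```

>>> arm_command --plan '[[[40,-10,-50,0,0,0],[80,-20,-100,0,0,0],[80,-20,-100,0,0,0],[80,-20,-100,0,0,0]]]'

```text
time: 0.65
eef_pos: [0.5298, 0.0799, 0.3178]
tool_rot: [-0.0, 0.707, 0.707, -0.0]
ft_force: [-0.0, -0.1, -0.1]
gripper_width: 0.088
finger_force: 0.0
```

```bash
python3 - <<'E'
from h import *
grab('wrist','w1'); i=cv2.imread('pics/w1.png'); cv2.imwrite('pics/w1b.png',cv2.resize(i,(800,600)))
print(sense()['eef_pos'],sense()['time'])
E
```

```text
[0.5297693  0.07952921 0.31710597] 0.7
```

View pics/w1b.png

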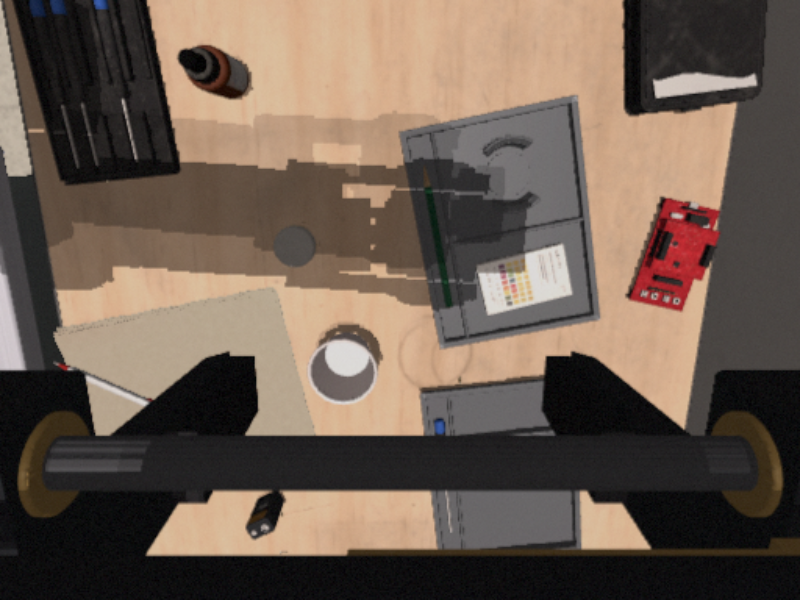

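The view shows the cup rim at (343,369), jar cap (295,246), bottle base (235,82) and bulb (188,58). The water tray corners are (401,131), (576,97), (599,318), (443,347), with the seat at (511,172). All are in 800-wide pixels.

```bash
python3 - <<'E'
from h import *
k=.64
def q(u,v,z): return pl('w1',u*k,v*k,z)
C=np.array([q(*p,.013) for p in[(401,131),(576,97),(599,318),(443,347)]]);print(C,np.linalg.norm(np.diff(C,axis=0),axis=1))
# TL=(-75,100) TR BR BL
M=np.array([(-75,100),(75,100),(75,-100),(-75,-100)])/1000
T,_=cv2.estimateAffinePartial2D(M.astype(np.float32),C[:,:2].astype(np.float32)); print(T, np.degrees(np.arctan2(T[1,0],T[0,0])),np.hypot(T[0,0],T[1,0]))
th=np.arctan2(T[1,0],T[0,0]);r=np.array([[np.cos(th),-np.sin(th)],[np.sin(th),np.cos(th)]])
print('seat via tray',T[:,2]+r@[.012,.048],'direct',q(511,171,.025))
g=cv2.cvtColor(cv2.imread('pics/w1.png'),cv2.COLOR_BGR2GRAY)
c=cv2.imread('pics/w1.png')[60:170,250:400]
for n,(x0,y0,x1,y1) in dict(cup=(185,195,255,270)).items():
  im=cv2.imread('pics/w1.png')[y0:y1,x0:x1]; hs=cv2.cvtColor(im,cv2.COLOR_BGR2HSV)
  m=((hs[...,1]<45)).astype(np.uint8); m=cv2.morphologyEx(m,cv2.MORPH_OPEN,np.ones((2,2)))
  cs,_=cv2.findContours(m,0,2); b=max(cs,key=cv2.contourArea); e=cv2.fitEllipse(cv2.convexHull(b)); print(n,e,cv2.contourArea(b))
  (u,v),_,_=e; print(pl('w1',u+x0,v+y0,.044)); print('mid guess',q(343,369,.044))
print('jar',q(295,246,.048),'bulb',q(188,58,.1),'cap',q(205,66,.077))
big=cv2.resize(cv2.imread('pics/w1.png')[50:270,180:390],None,fx=2.7,fy=2.7,interpolation=cv2.INTER_CUBIC); cv2.imwrite('pics/c1.png',big)
E
```

```text
[[ 5.312e-01  1.697e-01  1.300e-02]
 [ 6.811e-01  1.975e-01  1.300e-02]
 [ 7.207e-01 -6.000e-04  1.300e-02]
 [ 5.722e-01 -3.020e-02  1.300e-02]] [0.15245606 0.20201923 0.1514213 ]
[[ 0.99488003 -0.19784004  0.62630001]
 [ 0.19784004  0.99488003  0.0841    ]] 11.24701402977853 1.0143603726797932
seat via tray [0.62870767 0.13351865] direct [0.6264 0.1362 0.025 ]
cup ((35.121952056884766, 42.16114807128906), (43.8192253112793, 45.68115997314453), 29.05919647216797) 1496.0
[ 0.4789 -0.0417  0.044 ]
mid guess [ 0.4781 -0.0401  0.044 ]
jar [0.4408 0.0744 0.048 ] bulb [0.3848 0.213  0.1   ] cap [0.3879 0.2117 0.077 ]
```

View pics/c1.png

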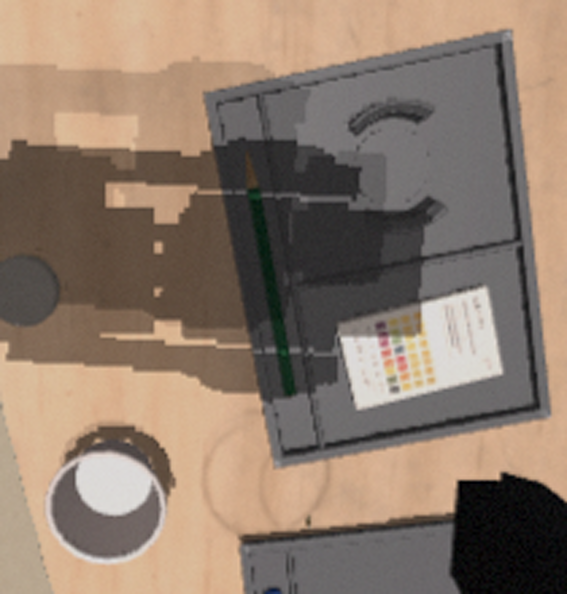

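The crop shows the cup rim circle centred at (106,505), and the seat's floor circle at (392,163) between its two collars, which have gaps toward ±x of the tray.

```bash
python3 - <<'E'
from h import *
q=lambda u,v,z: pl('w1',u/2.7+180,v/2.7+50,z)
print('cup',q(106.5,505,.044),'dia',q(166,505,.044)-q(47,505,.044)); print('seat floor',q(392,163,.003),'collar ends',[q(*p,.025) for p in[(350,130),(435,108),(360,213),(445,207)]], q(432,160,.003)-q(352,165,.003))
E
```

```text
cup [ 0.4779 -0.0415  0.044 ] dia [0.0633 0.0001 0.    ]
seat floor [0.6284 0.1344 0.003 ] collar ends [array([0.6022, 0.1509, 0.025 ]), array([0.6437, 0.1613, 0.025 ]), array([0.609 , 0.1102, 0.025 ]), array([0.652 , 0.1133, 0.025 ])] [0.0418 0.0026 0.    ]
```

>>> arm_command --plan '[[[-30,-13,45,0,0,-0.06],[-60,-26,90,0,0,-0.12],[-91,-39,135,0,0,-0.196],[-121,-52,175,0,0,-0.196],[-121,-52,215,0,0,-0.196],[-121,-52,250,0,0,-0.196],[-121,-52,250,0,0,-0.196]]]'

```text
time: 1.58
eef_pos: [0.476, -0.0412, 0.066]
tool_rot: [-0.003, 0.635, 0.772, -0.001]
ft_force: [0.6, 0.3, -0.1]
gripper_width: 0.0881
finger_force: 0.0
```

```bash
python3 - <<'E'
from h import *
s=sense();print(s['eef_pos'],s['time'])
grab('wrist','w2')
for p in [(.478,-.041,.044),(.478+.031,-.041+.006,.044),(.628,.134,.003)]: print(pix('w2',p))
E
```

```text
[ 0.47597674 -0.04123014  0.0660254 ] 1.575
(np.float64(258.90195555980154), np.float64(215.74753745744187))
(np.float64(311.29751620128377), np.float64(216.00414864726798))
(np.float64(556.0118291019176), np.float64(-27.554109275354364))
```

View pics/w2.png

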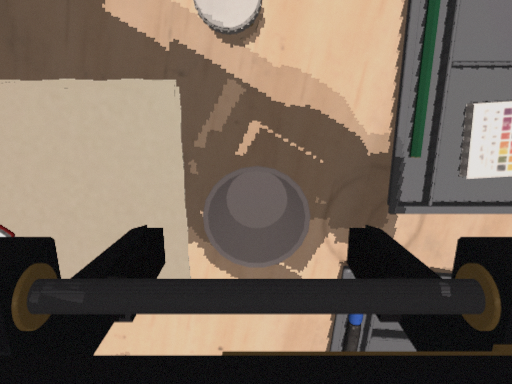

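The cup rim is centred at (256,216), in line with the fingers.

>>> arm_command --plan '[[[0,0,27,0,0,0],[0,0,52,0,0,0],[0,0,52,0,0,0]]]'

```text
time: 2.0
eef_pos: [0.4778, -0.0411, 0.0166]
tool_rot: [-0.001, 0.635, 0.773, -0.0]
ft_force: [0.9, 0.7, 0.9]
gripper_width: 0.0879
finger_force: 0.0
```

>>> arm_command --plan '[[[0,0,0,0,0,0],[0,0,0,0,0,0],[0,0,0,0,0,0],[0,0,0,0,0,0],[0,0,0,0,0,0],[0,0,0,0,0,0]]]' --jaw 45 --grip_force 7

```text
time: 2.75
eef_pos: [0.4783, -0.0411, 0.0173]
tool_rot: [0.001, 0.635, 0.773, 0.0]
ft_force: [-1.2, 0.9, 6.9]
gripper_width: 0.0621
finger_force: 7.0
```

>>> arm_command --plan '[[[0,0,-30,0,0,0],[0,0,-60,0,0,0],[36,45,-60,0,0,0],[72,90,-60,0,0,0],[107,136,-60,0,0,0],[142,181,-60,0,0,0],[142,181,-60,0,0,0],[142,181,-60,0,0,0]]]'

```text
time: 3.75
eef_pos: [0.6273, 0.1333, 0.0762]
tool_rot: [-0.0, 0.634, 0.773, -0.0]
ft_force: [-0.8, 0.5, -0.9]
gripper_width: 0.0617
finger_force: 7.0
```

```bash
python3 - <<'E'
from h import *
s=sense();print(s['eef_pos'],s['gripper_width'],s['time'],s['ft_force'],s['tool_rot'])
grab('wrist','w3');grab('side','s3')
i=cv2.imread('pics/s3.png')[110:230,200:340]
a=cv2.resize(i,(560,480)); b=cv2.imread('pics/w3.png')
cv2.imwrite('pics/w3b.png',np.hstack([cv2.resize(b[:,120:400],(400,549))[:480],cv2.resize(i,(400,343)).repeat(1,0) if 0 else cv2.copyMakeBorder(cv2.resize(i,(400,343)),0,137,0,0,0)]))
print(pix('w3',(.628,.134,.003)))
E
```

```text
[0.62727551 0.13329924 0.07619669] 0.061724989066058375 3.75 [-0.76436644  0.50270625 -0.94356466] [-3.70585292e-04  6.34420847e-01  7.72987604e-01 -4.63971611e-04]
(np.float64(256.5645218560824), np.float64(192.03584647536144))
```

View pics/w3b.png

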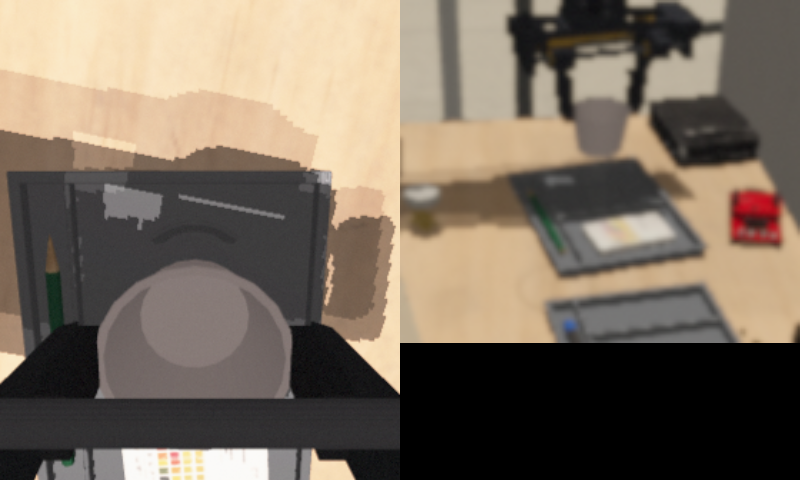

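The cup hangs straight in the fingers, the tray edges are square to the view, and the far collar is centred at crop column 195. Next I cross-check the seat position from the tray's far edge.

```bash
python3 - <<'E'
from h import *
g=cv2.imread('pics/w3.png')
from scipy.spatial.transform import Rotation as Q
a=pl('w3',120+8/1.4286,172/1.4286,.013);b=pl('w3',120+330/1.4286,172/1.4286,.013)
print(a,b,np.linalg.norm(b-a)); x=(b-a)/np.linalg.norm(b-a); y=np.array([-x[1],x[0],0]); print('yaw',np.arctan2(x[1],x[0]))
m=(a+b)/2; print('seat',m+.012*x-.052*y)
print('arc mid',pl('w3',256.1,159,.025), 'arc ends',pl('w3',120+153/1.4286,240/1.4286,.025),pl('w3',120+236/1.4286,240/1.4286,.025))
E
```

```text
[0.53   0.1689 0.013 ] [0.6806 0.1988 0.013 ] 0.15353947375186613
yaw 0.1959905282032362
seat [0.62719665 0.13518238 0.013     ]
arc mid [0.622  0.1622 0.025 ] arc ends [0.6041 0.1524 0.025 ] [0.6423 0.16   0.025 ]
```

>>> arm_command --plan '[[[1,1,25,0,0,0],[1,1,42,0,0,0],[1,1,48,0,0,0],[1,1,51,0,0,0],[1,1,51,0,0,0],[1,1,51,0,0,0]]]'

```text
time: 4.6
eef_pos: [0.6288, 0.1347, 0.026]
tool_rot: [0.0, 0.635, 0.773, 0.0]
ft_force: [-1.3, -0.5, 0.3]
gripper_width: 0.0618
finger_force: 7.0
```

>>> arm_command --plan '[[[0,0,2,0,0,0],[0,0,3,0,0,0],[0,0,3,0,0,0]]]'

```text
time: 4.97
eef_pos: [0.6282, 0.1347, 0.0229]
tool_rot: [-0.0, 0.634, 0.773, -0.0]
ft_force: [-3.8, -0.9, 4.8]
gripper_width: 0.0616
finger_force: 7.0
```

>>> arm_command --plan '[[[0,-1,-2,0,0,0],[0,-1,-2,0,0,0],[0,-1,-2,0,0,0]]]'

```text
time: 5.35
eef_pos: [0.6278, 0.1345, 0.0245]
tool_rot: [0.0, 0.635, 0.773, 0.0]
ft_force: [-0.0, -0.9, -1.1]
gripper_width: 0.0618
finger_force: 7.0
```

```bash
python3 - <<'E'
from h import *
s=sense();print(s['eef_pos'],s['gripper_width'],s['ft_force'],s['time'])
E
```

```text
[0.62781592 0.13453942 0.02448689] 0.06179510032161611 [-0.00161386 -0.94619697 -1.07983629] 5.35
```

>>> arm_command --plan '[[[0,0,0,0,0,0],[0,0,0,0,0,0],[0,0,0,0,0,0],[0,0,0,0,0,0],[0,0,-40,0,0,0],[0,0,-90,0,0,0],[0,0,-90,0,0,0]]]' --jaw 80

```text
time: 6.22
eef_pos: [0.6294, 0.1347, 0.1186]
tool_rot: [0.003, 0.634, 0.773, 0.003]
ft_force: [0.2, -0.1, -1.0]
gripper_width: 0.08
finger_force: 0.0
```

```bash
python3 - <<'E'
from h import *
s=sense();print(s['eef_pos'],s['gripper_width'],s['ft_force'],s['time'])
grab('wrist','w4');grab('side','s4')
i=cv2.imread('pics/s4.png')[130:230,220:320]; b=cv2.imread('pics/w4.png')
cv2.imwrite('pics/w4b.png',np.hstack([cv2.resize(b[:,120:400],(400,549)),cv2.resize(i,(400,549))]))
for p in[(.6278,.1345,.048),(.6278,.1345,.007)]: print(pix('w4',p),pix('s4',p))
E
```

```text
[0.62944549 0.13466711 0.11863455] 0.07998982875384954 [ 0.22915605 -0.14761431 -1.01224726] 6.225
(np.float64(252.37366889379445), np.float64(193.33897707476712)) (np.float64(269.1374285760236), np.float64(163.71474489657226))
(np.float64(252.42036104344714), np.float64(180.5647092753477)) (np.float64(268.7409925064456), np.float64(175.33698009092114))
```

View pics/w4b.png

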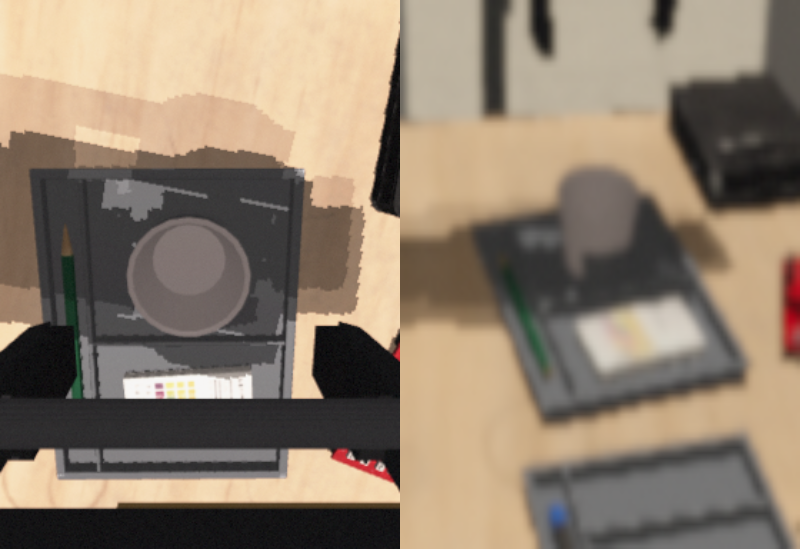

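The cup sits in the seat with its rim centred at (188,276), exactly where predicted, and its inner floor at (189,262). A quick numeric tilt check follows, with the bottle measured at the same time.

```bash
python3 - <<'E'
from h import *
g=cv2.cvtColor(cv2.imread('pics/w4.png'),cv2.COLOR_BGR2GRAY).astype(float)
g=cv2.GaussianBlur(g,(3,3),0)
for u in(246,252,258): print(u,[int(x) for x in g[148:240,u]])
print([int(x) for x in g[183,205:300]])
E
```

```text
246 [54, 52, 50, 55, 77, 103, 113, 112, 108, 106, 112, 118, 119, 119, 120, 120, 120, 119, 119, 119, 118, 119, 120, 120, 120, 120, 120, 120, 119, 119, 119, 119, 119, 119, 119, 119, 119, 119, 119, 119, 119, 120, 120, 120, 119, 119, 119, 118, 119, 119, 118, 118, 118, 118, 118, 118, 117, 112, 106, 104, 103, 103, 103, 103, 103, 104, 104, 104, 104, 103, 103, 103, 103, 103, 102, 103, 104, 104, 104, 104, 103, 104, 106, 114, 123, 123, 108, 78, 53, 48, 55, 66]
252 [55, 53, 53, 70, 95, 111, 113, 109, 106, 110, 117, 119, 120, 119, 120, 120, 120, 120, 119, 119, 120, 120, 120, 119, 119, 120, 119, 118, 118, 119, 119, 119, 119, 119, 119, 119, 119, 119, 119, 119, 119, 118, 118, 118, 119, 119, 119, 118, 118, 118, 117, 118, 118, 118, 118, 119, 118, 115, 109, 105, 104, 104, 104, 103, 103, 103, 103, 103, 103, 103, 103, 103, 103, 103, 102, 103, 103, 103, 103, 103, 103, 103, 106, 113, 123, 125, 115, 88, 57, 47, 54, 66]
258 [55, 53, 49, 54, 76, 102, 113, 113, 108, 106, 112, 118, 120, 120, 120, 120, 119, 119, 119, 120, 120, 120, 120, 119, 119, 119, 120, 120, 120, 120, 120, 120, 120, 119, 118, 119, 120, 120, 119, 119, 119, 120, 120, 119, 119, 119, 118, 119, 119, 119, 119, 119, 118, 118, 119, 119, 117, 112, 106, 104, 104, 104, 104, 103, 103, 103, 103, 102, 102, 103, 104, 103, 103, 103, 103, 103, 103, 103, 104, 104, 103, 104, 108, 116, 123, 123, 110, 82, 56, 48, 54, 66]
[57, 57, 58, 58, 70, 94, 111, 115, 113, 105, 97, 95, 95, 95, 94, 94, 95, 95, 95, 95, 96, 100, 110, 118, 119, 119, 119, 119, 119, 119, 119, 119, 119, 119, 118, 118, 118, 118, 119, 119, 119, 119, 118, 118, 118, 119, 119, 119, 119, 119, 118, 119, 119, 119, 119, 119, 119, 119, 119, 118, 119, 118, 118, 119, 119, 119, 119, 119, 119, 119, 119, 116, 108, 100, 97, 96, 95, 95, 95, 95, 95, 95, 94, 96, 103, 110, 114, 110, 95, 73, 60, 58, 57, 57, 57]
```

The cup is straight: the floor edge and rim agree with an upright pose. On to the bottle.

>>> arm_command --plan '[[[10,-15,-50,0,0,0],[35,-65,-50,0,0,0],[60,-112,-50,0,0,0],[85,-160,-50,0,0,0],[105,-200,-50,0,0,0],[123,-223,-50,0,0,0],[123,-223,-50,0,0,0],[123,-223,-50,0,0,0]]]' --jaw 62

```text
time: 7.32
eef_pos: [0.3856, 0.2115, 0.164]
tool_rot: [-0.0, 0.635, 0.773, -0.0]
ft_force: [0.5, -0.1, -0.0]
gripper_width: 0.0618
finger_force: 0.0
```

```bash
python3 - <<'E'
from h import *
s=sense();print(s['eef_pos'],s['time'])
grab('wrist','w5'); b=cv2.imread('pics/w5.png')
print(pix('w5',(.386,.212,.102)),pix('w5',(.386,.212,.077)),pix('w5',(.386,.212,0)),pix('w5',s['eef_pos']+[0,0,-.15]))
E
```

```text
[0.38563819 0.21147427 0.16398857] 7.325
(np.float64(256.0191165717504), np.float64(196.27635316922198)) (np.float64(255.98344610710924), np.float64(187.53921713445084)) (np.float64(255.90581603712627), np.float64(168.52448075089976)) (np.float64(255.4496062424862), np.float64(171.7731146395059))
```

View pics/w5.png

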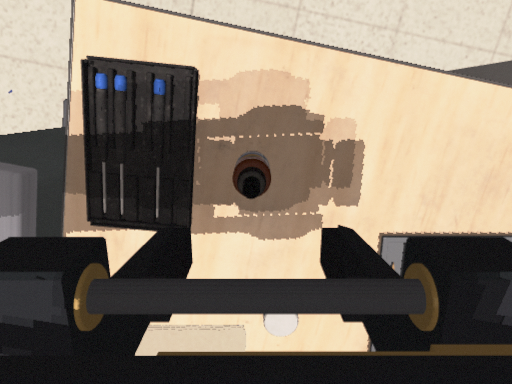

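The bottle's bulb is at (252,188) and its body ring is centred at about (252,178). That puts it some 3 mm left (tool −y) and 5 mm up (tool +x) of the expected pixels.

>>> arm_command --plan '[[[5,-3,20,0,0,0],[5,-3,50,0,0,0],[5,-3,80,0,0,0],[5,-3,105,0,0,0],[5,-3,117,0,0,0],[5,-3,117,0,0,0]]]'

```text
time: 8.12
eef_pos: [0.3813, 0.2158, 0.0471]
tool_rot: [-0.0, 0.635, 0.773, -0.001]
ft_force: [0.2, -0.1, -0.3]
gripper_width: 0.0622
finger_force: 0.0
```

>>> arm_command --plan '[[[0,0,0,0,0,0],[0,0,0,0,0,0],[0,0,0,0,0,0],[0,0,0,0,0,0],[0,0,0,0,0,0],[0,0,0,0,0,0]]]' --jaw 26 --grip_force 15

```text
time: 8.88
eef_pos: [0.3811, 0.2161, 0.0476]
tool_rot: [0.0, 0.635, 0.773, 0.0]
ft_force: [0.3, -0.4, 1.0]
gripper_width: 0.0259
finger_force: 0.0
```

```bash
python3 - <<'E'
from h import *
grab('wrist','w6');grab('side','s6');b=cv2.imread('pics/w6.png');i=cv2.imread('pics/s6.png')[110:190,140:240]
grab('scene','c6'); c=cv2.imread('pics/c6.png')[220:320,150:260]
cv2.imwrite('pics/w6b.png',np.hstack([cv2.resize(b[100:340,150:360],(350,400)),cv2.resize(i,(450,400))]))
E
```

```text
(no output)
```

View pics/w6b.png

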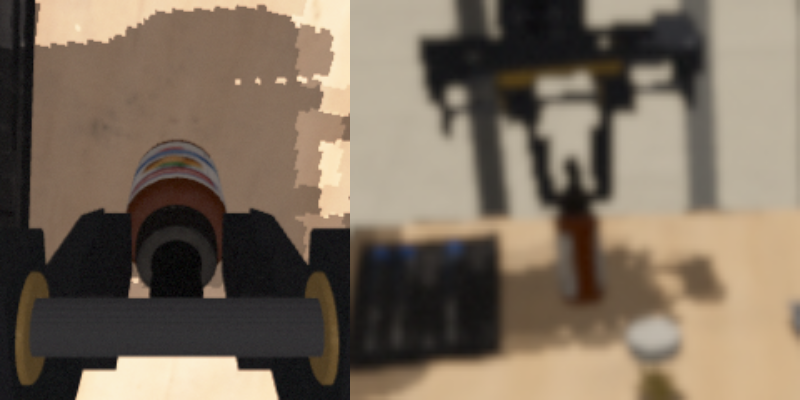

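```bash
python3 - <<'E'
from h import *
s=sense(); 
for z in (.102,.09,.077,.07,0): 
  for n in('w6','s6'): print(z,n,np.round(pix(n,(*s['eef_pos'][:2],z)),1),end=' ')
  print()
r=pl('w6',256,247,.077); print(r, R(s['tool_rot']).T@(r-s['eef_pos']))
# body base edge in w6 upper: row 100+140*.6=184
b=pl('w6',150+177*.6,100+140*.6,0); print('far base edge',b,R(s['tool_rot']).T@(b-s['eef_pos']))
print(s['gripper_width'],s['finger_force'])
E
```

```text
0.102 w6 [255.2 282.5] 0.102 s6 [188.5 139.5] 
0.09 w6 [255.2 267.2] 0.09 s6 [188.9 143. ] 
0.077 w6 [255.3 253.2] 0.077 s6 [189.2 146.8] 
0.07 w6 [255.3 246.7] 0.07 s6 [189.4 148.8] 
0 w6 [255.3 202.8] 0 s6 [191.4 168.2] 
[0.3808 0.2191 0.077 ] [ 0.00302392  0.00034318 -0.02946608]
far base edge [0.3791 0.2291 0.    ] [0.01316371 0.00062759 0.04753388]
0.02635389967175636 0.0
```

The fingers straddle the 24 mm cap rather than the body, with the bottle centred between them. Gripping the cap is high and clear of the cup, so I close further.

>>> arm_command --plan '[[[0,0,0,0,0,0],[0,0,0,0,0,0],[0,0,0,0,0,0]]]' --jaw 14 --grip_force 20

```text
time: 9.4
eef_pos: [0.381, 0.216, 0.0475]
tool_rot: [-0.0, 0.635, 0.773, -0.0]
ft_force: [-0.5, -0.7, -0.4]
gripper_width: 0.0225
finger_force: 20.0
```

>>> arm_command --plan '[[[0,0,-15,0,0,0],[0,0,-50,0,0,0],[0,0,-95,0,0,0],[-20,35,-95,0,0,0],[-45,80,-95,0,0,0],[-72,127,-95,0,0,0],[-100,176,-95,0,0,0],[-120,212,-95,0,0,0]]]'

```text
time: 10.4
eef_pos: [0.6141, 0.1386, 0.142]
tool_rot: [-0.0, 0.635, 0.773, -0.0]
ft_force: [-0.3, -0.1, -0.6]
gripper_width: 0.0223
finger_force: 20.0
```

>>> arm_command --plan '[[[-8,14,0,0,0,0],[-8,14,0,0,0,0],[-8,14,0,0,0,0]]]'

```text
time: 10.78
eef_pos: [0.6268, 0.1349, 0.1424]
tool_rot: [-0.0, 0.634, 0.773, -0.0]
ft_force: [0.1, 0.3, -1.0]
gripper_width: 0.0227
finger_force: 20.0
```

```bash
python3 - <<'E'
from h import *
s=sense();print(s['eef_pos'],s['gripper_width'],s['ft_force'],s['time'],R(s['tool_rot']).T@(np.array([.6278,.1345,.007])-s['eef_pos']))
grab('wrist','w7');grab('side','s7');b=cv2.imread('pics/w7.png');i=cv2.imread('pics/s7.png')[90:190,220:320]
cv2.imwrite('pics/w7b.png',np.hstack([cv2.resize(b[60:340,120:400],(400,400)),cv2.resize(i,(400,400))]))
e=s['eef_pos']
for z in(.10,.0): print(pix('w7',e+[0,0,.055-z]),pix('s7',e+[0,0,.055-z]))
E
```

```text
[0.62683703 0.13488415 0.14242776] 0.022656795285081785 [ 0.07026714  0.29411151 -0.96157776] 10.775 [-0.00059201  0.00098059  0.13542689]
(np.float64(255.37120596712487), np.float64(203.96342941779562)) (np.float64(269.30365024530624), np.float64(149.01743126028614))
(np.float64(255.14580377684737), np.float64(283.28894685400667)) (np.float64(270.3776969021431), np.float64(117.0043923675908))
```

View pics/w7b.png

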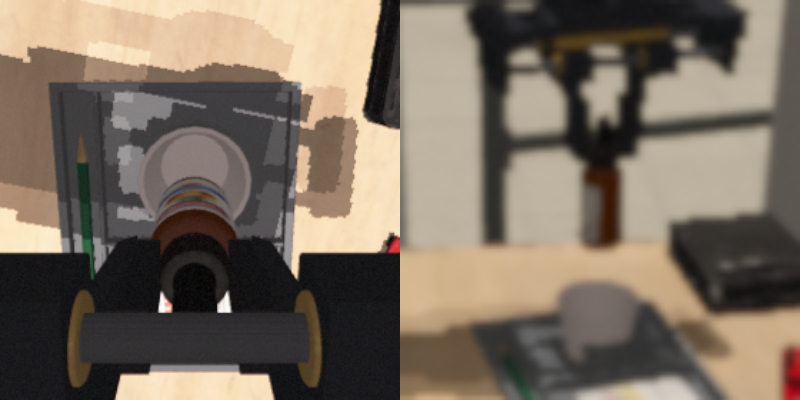

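The bottle hangs straight above the cup.

>>> arm_command --plan '[[[-0.5,1,25,0,0,0],[-0.5,1,50,0,0,0],[-0.5,1,70,0,0,0],[-0.5,1,80,0,0,0],[-0.5,1,84,0,0,0],[-0.5,1,84,0,0,0]]]'

```text
time: 11.62
eef_pos: [0.6289, 0.1343, 0.0591]
tool_rot: [0.0, 0.634, 0.773, 0.0]
ft_force: [0.3, 0.4, -0.7]
gripper_width: 0.0225
finger_force: 20.0
```

```bash
python3 - <<'E'
from h import *
s=sense();print(s['eef_pos'],s['gripper_width'],s['ft_force'],s['time'])
E
```

```text
[0.62889392 0.13431037 0.05905733] 0.02249300236983443 [ 0.26228725  0.40245834 -0.74703177] 11.625
```

>>> arm_command --plan '[[[0,0,2,0,0,0],[0,0,3.5,0,0,0],[0,0,3.5,0,0,0]]]'

```text
time: 12.0
eef_pos: [0.6287, 0.1342, 0.0551]
tool_rot: [-0.0, 0.635, 0.773, -0.0]
ft_force: [0.5, -0.8, -0.6]
gripper_width: 0.0226
finger_force: 20.0
```

>>> arm_command --plan '[[[0,0,0,0,0,0],[0,0,0,0,0,0],[0,0,0,0,0,0],[0,0,-40,0,0,0],[0,0,-85,0,0,0],[0,0,-85,0,0,0]]]' --jaw 50

```text
time: 12.75
eef_pos: [0.6303, 0.1343, 0.1438]
tool_rot: [0.003, 0.634, 0.773, 0.002]
ft_force: [-0.6, 0.4, -0.8]
gripper_width: 0.0501
finger_force: 0.0
```

```bash
python3 - <<'E'
from h import *
s=sense();print(s['eef_pos'],s['gripper_width'],s['ft_force'],s['time'])
grab('wrist','w8');grab('side','s8');b=cv2.imread('pics/w8.png');i=cv2.imread('pics/s8.png')[90:190,220:320]
cv2.imwrite('pics/w8b.png',np.hstack([cv2.resize(b[60:340,120:400],(400,400)),cv2.resize(i,(400,400))]))
print(pix('w8',(.6278,.1345,.048)),pix('w8',(.6278,.1345,.109)),pix('s8',(.6278,.1345,.109)))
E
```

```text
[0.63026747 0.13433026 0.1438179 ] 0.050069423504441365 [-0.56135745  0.36327922 -0.75074561] 12.75
(np.float64(251.57601953621986), np.float64(184.48118652852602)) (np.float64(251.19519658795843), np.float64(207.6983267651614)) (np.float64(269.75797873359227), np.float64(145.52220280818196))
```

View pics/w8b.png

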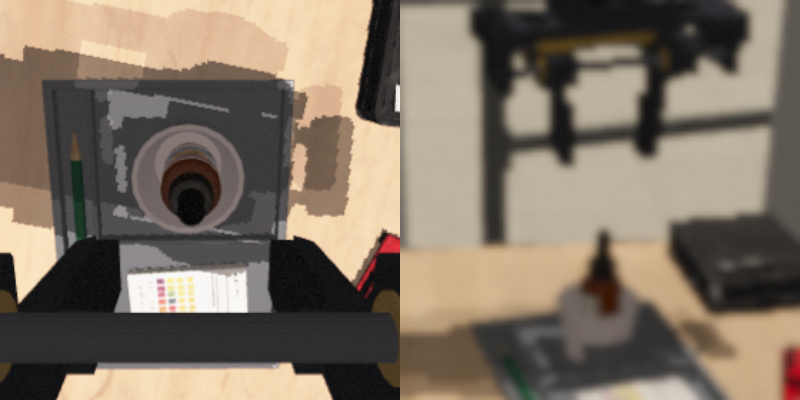

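Both are placed: the cup rim is at (188,179) and the bottle stands upright in it with its bulb at (190,207). Next I survey the repair side.

>>> arm_command --plan '[[[-20,-10,-45,0,0,0],[-60,-28,-85,0,0,0.03],[-105,-48,-120,0,0,0.06],[-155,-70,-150,0,0,0.09],[-205,-95,-175,0,0,0.09],[-255,-118,-200,0,0,0.09],[-305,-141,-225,0,0,0.09],[-350,-163,-245,0,0,0.09]]]'

```text
time: 13.85
eef_pos: [0.5364, -0.2428, 0.3843]
tool_rot: [-0.001, 0.669, 0.743, -0.0]
ft_force: [0.4, 0.1, -0.2]
gripper_width: 0.0498
finger_force: 0.0
```

>>> arm_command --plan '[[[-35,-19,-11,0,0,0],[-35,-19,-11,0,0,0],[-35,-19,-11,0,0,0],[-35,-19,-11,0,0,0]]]'

```text
time: 14.35
eef_pos: [0.5223, -0.2765, 0.3954]
tool_rot: [-0.001, 0.668, 0.744, 0.0]
ft_force: [-0.3, -0.0, -0.5]
gripper_width: 0.05
finger_force: 0.0
```

```bash
python3 - <<'E'
from h import *
s=sense();print(s['eef_pos'],s['time'],s['tool_rot'])
grab('wrist','w9'); cv2.imwrite('pics/w9b.png',cv2.resize(cv2.imread('pics/w9.png'),(800,600),interpolation=cv2.INTER_CUBIC))
E
```

```text
[ 0.5222707  -0.27650159  0.39540158] 14.35 [-6.54470944e-04  6.68062607e-01  7.44104779e-01  3.89400494e-05]
```

View pics/w9b.png

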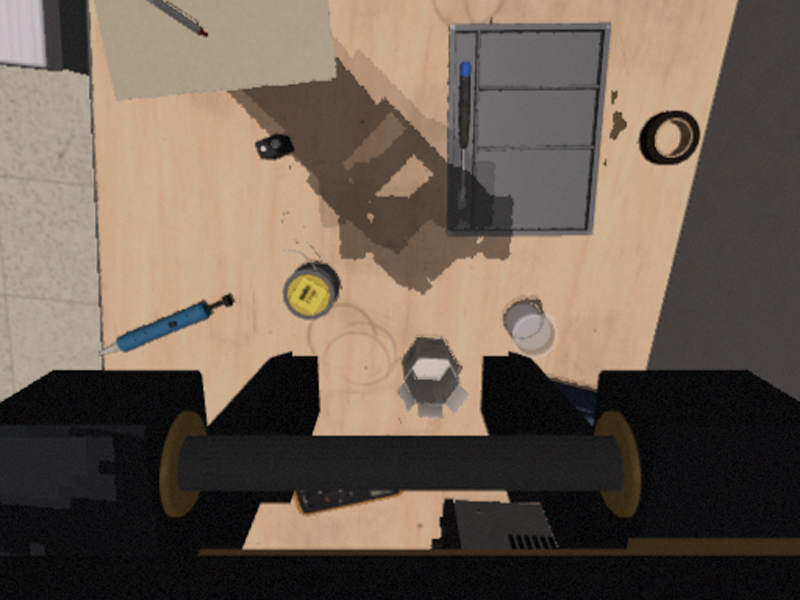

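The survey shows the repair tray corners at (448,25), (610,24), (592,235), (447,236) and dividers at rows 88 and 147. The battery is at (274,146), the spool's top at (309,293), the carton at (431,370) and the beaker at (528,325).

```bash
python3 - <<'E'
from h import *
k=.64
q=lambda u,v,z: pl('w9',u*k,v*k,z)
C=np.array([q(*p,.013) for p in[(448,25),(610,24),(592,235),(447,236)]]);print(C,np.linalg.norm(np.diff(C,axis=0),axis=1))
M=np.array([(-75,100),(75,100),(75,-100),(-75,-100)])/1000
T,_=cv2.estimateAffinePartial2D(M.astype(np.float32),C[:,:2].astype(np.float32)); th=np.arctan2(T[1,0],T[0,0]);print(th,np.hypot(T[0,0],T[1,0]),T[:,2])
r=np.array([[np.cos(th),-np.sin(th)],[np.sin(th),np.cos(th)]])
for n,y in(('nar',.072),('mid',.0165),('wide',-.0555)): print(n,T[:,2]+r@[.012,y])
for v in(88,147): print('div',r.T@(q(540,v,.013)[:2]-T[:,2]))
im=cv2.imread('pics/w9.png'); hs=cv2.cvtColor(im,cv2.COLOR_BGR2HSV)
m=((hs[...,0]>22)&(hs[...,0]<35)&(hs[...,1]>120)&(hs[...,2]>120)).astype(np.uint8); m[:150]=0;m[230:]=0
cs,_=cv2.findContours(m,0,2);b=max(cs,key=cv2.contourArea);(u,v),rad=cv2.minEnclosingCircle(b);print('spool',u,v,rad,pl('w9',u,v,.042))
g=cv2.cvtColor(im,cv2.COLOR_BGR2GRAY)
for row in g[82:106,158:194]: print(' '.join('%3d'%x for x in row))
print('bat guess',q(270,147,.048),'scale px/m',330/.5)
E
```

```text
[[ 0.5485 -0.081   0.013 ]
 [ 0.7039 -0.0633  0.013 ]
 [ 0.7281 -0.2661  0.013 ]
 [ 0.5743 -0.2838  0.013 ]] [0.15640476 0.20423878 0.15481515]
0.11950628487845445 1.0273272464706462 [ 0.63869999 -0.17355   ]
nar [ 0.64203042 -0.10063287]
mid [ 0.64864724 -0.15573702]
wide [ 0.65723123 -0.22722349]
div [0.0136317  0.04474393]
div [ 0.01693163 -0.01165173]
spool 197.5414276123047 188.0118408203125 13.160359382629395 [ 0.4358 -0.3553  0.042 ]
175 173 173 167 171 173 172 173 172 141 133 130 107 101 104 103 101 100 100 102 101 102 101  89  78  77  76  75  76  77  73  74  78  76  77  77
175 175 174 172 172 172 173 174 174 177 177 177 125 104 103 104 100 105 102  98 102 104 102 100  82  78  77  77  77  79  76  77  76  76  74  76
178 176 173 170 170 171 171 173 173 176 176 177 142 110 101 102 104 100  98  96  98 103 102  97  80  76  76  74  76  77  75  76  75  78  76  74
177 176 174 172 171 173 170 172 174 178 178 175 174 142 112 104  95  89  71  66  82  84  88  75  69  75  77  77  78  75  75  76  73  77  77  77
176 176 176 174 172 174 173 175 177 177 178 178 179 177 125  87  60  39  23  22
[... 2153 characters left out ...]
 50 103 114 128 168 177 176 174 177 178 179 181 127 104 100  85  79  78
178 178 176 176 175 177 174 175 175 157 153 156 141 129 134 130 127 115 124 166 175 177 175 179 174 176 177 178 179 179 147 110 102 103  90  80
178 178 177 176 175 177 177 177 176 176 179 181 182 179 176 177 177 173 173 175 174 178 177 177 174 177 180 180 180 180 180 146 131 133 111  83
179 179 178 176 176 176 176 174 177 180 179 182 179 179 178 176 176 175 172 174 176 177 177 176 174 175 181 180 178 178 178 179 180 177 124  88
177 178 175 176 176 177 175 176 178 180 180 182 180 177 179 175 176 173 174 176 175 176 173 176 175 175 180 163 174 174 177 175 178 176 141 107
bat guess [ 0.3909 -0.2126  0.048 ] scale px/m 660.0
```

>>> arm_command --plan '[[[15,-25,45,0,0,-0.1],[30,-50,90,0,0,-0.2],[45,-75,135,0,0,-0.32],[60,-100,180,0,0,-0.32],[78,-124,225,0,0,-0.32],[78,-124,270,0,0,-0.32],[78,-124,285,0,0,-0.32],[78,-124,285,0,0,-0.32]]]' --jaw 50

```text
time: 15.4
eef_pos: [0.3901, -0.2123, 0.1104]
tool_rot: [-0.001, 0.541, 0.841, 0.0]
ft_force: [-0.5, -0.2, 0.4]
gripper_width: 0.0501
finger_force: 0.0
```

```bash
python3 - <<'E'
from h import *
s=sense();print(s['eef_pos'],s['time'],s['tool_rot'])
grab('wrist','w10'); im=cv2.imread('pics/w10.png'); g=cv2.cvtColor(im,cv2.COLOR_BGR2GRAY)
print('expected battery top', pix('w10',(.3909,-.2126,.048)))
sub=g[120:300:5,175:340:5]
for i,row in enumerate(sub): print(120+5*i,' '.join('%3d'%x for x in row))
E
```

```text
[ 0.39009562 -0.21230606  0.11039993] 15.4 [-1.07750525e-03  5.41244566e-01  8.40864495e-01  2.44981540e-04]
expected battery top (np.float64(256.3076521952319), np.float64(197.60804070188783))
120  99  77  77  74  74  75  97  99 100 102 104  83  75  78  74  76  75  78  80  78  78  76 144 155 157 159  80  79 147 165 163 164 163
125 105  75  77  75  75  73  88  98  83  80  80  77  74  78  78  77  75  80  80 115 151 157 157 155 156 158  89  80  79  81  79 150 163
130  79  80  77  78  76  74  76  75  78  78  75  75  77  78  78  75  79 149 162 159 157 156 159 158 153 158 161  76  81  79  80  80 161
135 159  79  78  77  78  78  77  80  77  79  80  78  77  77 111 158 159 161 159 159 158 159 157 160  78  77  79  77  79  76  78  79  79
140 158  79  74  79  80  77  79  79  76  79  78  88 140 155 150 159 156 158 157 160 159 137  78  81  78  80  74  80  80  79  78  78  78
145 160 157  77  81  82  76  78  78  79 152 156 152 155 154 158 156 158 156 141  77  80  81  79  78  77  78  77  79  81  81  80  79  79
150  78  78  76  82  78  78  79  79  80  80  77 134 149 131 139 120 130  75  77  76  74  8
[... 3289 characters left out ...]
  10  12  13  13  12
275   9   9   0   9   7  83 177 181 183 187 184 186 184 184 187 183 183 178 179 178 178 179 174 175 171 165 171 168   7  16   9  10  12
280  30  29  27  27  24  23  27  27  28  23  24  28  21  26  28  27  26  24  25  25  29  25  25  23  23  28  28  30  28  29  24  30  28
285  28  29  29  30  27  26  30  28  29  28  26  28  24  30  30  27  32  27  29  32  29  27  31  27  32  28  25  24  28  30  25  24  30
290  27  29  29  29  30  28  27  26  30  31  29  27  25  31  30  30  34  33  31  30  25  34  26  29  33  30  30  30  34  34  31  33  30
295  32  38  34  33  35  30  32  31  31  34  31  36  32  29  33  38  33  27  32  31  32  34  32  33  33  34  36  33  29  32  33  32  31
```

The battery is square to the fingers, with its top spanning columns 238–271 and its terminals at row 195. It needs only a 1–2 mm correction.

>>> arm_command --plan '[[[1.5,-1,40,0,0,0],[1.5,-1,75,0,0,0],[1.5,-1,99,0,0,0],[1.5,-1,101,0,0,0],[1.5,-1,101,0,0,0]]]'

```text
time: 16.08
eef_pos: [0.3894, -0.2127, 0.0111]
tool_rot: [0.001, 0.542, 0.841, -0.0]
ft_force: [-0.7, 0.6, 0.8]
gripper_width: 0.0497
finger_force: 0.0
```

>>> arm_command --plan '[[[0,0,0,0,0,0],[0,0,0,0,0,0],[0,0,0,0,0,0],[0,0,0,0,0,0],[0,0,0,0,0,0]]]' --jaw 15 --grip_force 20

```text
time: 16.7
eef_pos: [0.389, -0.2125, 0.0105]
tool_rot: [0.001, 0.542, 0.841, -0.0]
ft_force: [-0.0, 0.9, 5.9]
gripper_width: 0.0263
finger_force: 20.0
```

>>> arm_command --plan '[[[0,0,-40,0,0,0],[0,20,-75,0,0,0.05],[0,75,-75,0,0,0.1],[0,130,-75,0,0,0.2],[0,185,-75,0,0,0.307],[0,240,-75,0,0,0.307],[0,278,-75,0,0,0.307],[0,278,-75,0,0,0.307]]]'

```text
time: 17.7
eef_pos: [0.6431, -0.096, 0.0841]
tool_rot: [-0.0, 0.663, 0.749, -0.0]
ft_force: [-0.8, -0.6, -0.3]
gripper_width: 0.0262
finger_force: 20.0
```

```bash
cat >> h.py <<'E'
def asc(name,r0,r1,c0,c1,st=5,f=None):
    g=cv2.cvtColor(cv2.imread('pics/%s.png'%name),cv2.COLOR_BGR2GRAY)
    for r in range(r0,r1,st): print(r,' '.join('%3d'%g[r,c] for c in range(c0,c1,st)))
E
python3 - <<'E'
from h import *
s=sense();print(s['eef_pos'],s['time'],s['tool_rot'],s['gripper_width'],s['ft_force'])
grab('wrist','w11')
for p in[(.642,-.0985,.003)]: print(pix('w11',p))
# predicted tray corners/dividers
th=.1195;c=np.array([.6387,-.1735]);r=np.array([[np.cos(th),-np.sin(th)],[np.sin(th),np.cos(th)]])
for p in[(-75,100),(75,100),(-48,45.5),(72,45.5)]: print(p,pix('w11',(*(c+r@(np.array(p)/1e3)),.013)))
asc('w11',50,240,60,450,8)
E
```

```text
[ 0.64307289 -0.09599057  0.08409158] 17.7 [-2.42512647e-04  6.62911268e-01  7.48697930e-01 -3.33886277e-05] 0.026243115468410124 [-0.81060104 -0.56202375 -0.33110679]
(np.float64(253.58831162372437), np.float64(193.02170508337625))
(-75, 100) (np.float64(133.69345244716897), np.float64(162.16464043806178))
(75, 100) (np.float64(339.71268108626623), np.float64(162.52137392625488))
(-48, 45.5) (np.float64(175.37761413640231), np.float64(232.08436752038426))
(72, 45.5) (np.float64(331.03517500006683), np.float64(232.3195245851001))
50 112 106 112 113 109 110 112 111 115 106 201  96  63  49 134 134 133 117 129 134 132 132 133 154 157 154 153 153 156 151 153 151 151 150 151 150 150 150 148 148 150 224 226 227 226 228  27 101  99
58 112 110 112 112 112 113 113 112 108 105 102 102  63  51  64  65 134  99 134 133 134 133 131 130 155 155 152 156 155 154 153 151 151 151 152 149 149 149 148 145 151 226 227 227 227 228 228 173  63
66 109 107 109 113 110 112 111 108 102 103 105 107  86  59  65  66  62  61 122 134 135 133 131 130 132 133 131 131 149 153 153 152 152 154 152 153 152 149 151 140 152
[... 3528 characters left out ...]
  21  32  29  25  61  60  63  64  61  72  45 150 116 112 111 111 145 234 231 231 231 228 233 235 235
218 235 237 238 236 236 235 230 230 229 233 126 113  33  27  75  86  85  62  63  63  62  58  22  13  94  51  65  22  62  62  60  70  85  85  61 136 149 147 142 149 150 235 234 234 230 232 235 234 234
226 234 235 238 235 233 232 226 227 226 229 145  50  44  29  76  51  52  52  49  45  52  53  18  16  16  16  25  29  50  50  33  44  52  53  70 226 235 148 149 151 148 235 236 235 230 235 235 235 233
234 234 236 238 238 235 231 226 227 226 228 143  50  45  33  88  84 147  22  22  19  18  26  59  60  59  59  60  58   6  16  20  21  15 149 138 235 162 223 235 238 229 235 239 237 232 234 237 233 232
```

>>> arm_command --plan '[[[0,-1,35,0,0,0],[0,-1,58,0,0,0],[0,-1,66,0,0,0],[0,-1,69,0,0,0],[0,-1,69,0,0,0]]]'

```text
time: 18.38
eef_pos: [0.6411, -0.0978, 0.0169]
tool_rot: [0.001, 0.664, 0.748, 0.0]
ft_force: [0.5, -0.5, -0.1]
gripper_width: 0.0264
finger_force: 20.0
```

>>> arm_command --plan '[[[0,0,1.5,0,0,0],[0,0,2.5,0,0,0],[0,0,2.5,0,0,0]]]'

```text
time: 18.75
eef_pos: [0.6409, -0.0974, 0.0136]
tool_rot: [0.0, 0.664, 0.748, -0.0]
ft_force: [0.7, -0.1, 0.4]
gripper_width: 0.0265
finger_force: 20.0
```

```bash
python3 - <<'E'
from h import *
s=sense();print(s['eef_pos'],s['ft_force'])
E
```

```text
[ 0.64091959 -0.09744512  0.01360952] [ 0.65612503 -0.05073493  0.38967258]
```

>>> arm_command --plan '[[[0,0,0,0,0,0],[0,0,0,0,0,0],[0,0,0,0,0,0],[0,0,-50,0,0,0],[0,0,-110,0,0,0],[40,-40,-115,0,0,0],[80,-80,-115,0,0,0],[120,-120,-115,0,0,0]]]' --jaw 62

```text
time: 19.75
eef_pos: [0.506, 0.0083, 0.1288]
tool_rot: [0.0, 0.664, 0.748, 0.0]
ft_force: [2.1, 0.8, -0.2]
gripper_width: 0.0623
finger_force: 0.0
```

>>> arm_command --plan '[[[40,-35,0,0,0,0],[75,-58,0,0,0,0],[75,-58,0,0,0,0],[75,-58,0,0,0,0]]]'

```text
time: 20.25
eef_pos: [0.4418, 0.0746, 0.1288]
tool_rot: [0.001, 0.664, 0.748, 0.0]
ft_force: [0.0, 0.0, -0.3]
gripper_width: 0.062
finger_force: 0.0
```

```bash
python3 - <<'E'
from h import *
s=sense();print(s['eef_pos'],s['time'],s['tool_rot'],s['gripper_width'])
grab('wrist','w12')
print(pix('w12',(.4408,.0744,.048)))
im=cv2.imread('pics/w12.png')
asc('w12',130,260,190,330,5)
E
```

```text
[0.44182726 0.07460479 0.12879847] 20.25 [5.04707563e-04 6.63790684e-01 7.47918179e-01 2.66161304e-04] 0.061973996885948596
(np.float64(253.84964730997544), np.float64(190.21759855525605))
130  96  93  94  92  90  91 120 181 175 180 165  91  89 183 144 130  94  90  91  96  91  91  93  91  92  91  93  94
135  94  92  92  92  89  89 166 180 177 180 122  90  91  93  89  90  95 188 186 131 128  90  93  90  94  92  95  94
140  96  96  90  91  91  91 162 182 179 177 113  93  93  94  86  92  93  94  91  91  91 146 180 179 128  92  93  96
145 110  97  94  92  93  91  89  90  88  92  95  92  94  93  89  93  93  94  95  89  91  92  91  92  93  96  96  96
150 105  96  93  92  91  93  90  91  91  93  93  91  94  93  92  94  94  98  95  90  90  89  93  91  94  96  94  95
155 104  97  95  92  88  92  89  94  94  95  96  91  97  91  91  93  97  95  94  93  90  91  92  92  96  95  96  95
160  98  94  95  94  91  96  91  94  91  96  96  96  94  84  95  96  95  95  96  94  92  86  92  95  96  94  95  95
165 126  96  96  95  91  95  91  96  94  97  96  97  90  78  95  92  95  95  96  91  91  90  91  91
[... 1404 characters left out ...]
 212
230  81 193 192 193 195 195 128 127 126 127 128 124 125 127 126 123 123 125 124 121 122 180 191 212 197 207 207  16
235   9 190 188 194 193 190 215 216 127 127 128 127 127 127 125 124 122 125 124 121 124 123 124 126 125 210 210   9
240  13 192 195 191 191 192 215 213 213 139 125 127 126 128 125 124 126 123 122 120 119 125 129 126 123 209 178  11
245   9 190 192 192 190 192 216 214 214 215 211 135 124 127 123 125 126 123 124 122 120 123 125 123 120 209 146  13
250  15 191 191 192 192 190 216 211 215 217 207 212 215 215 211 123 125 121 119 121 153 201 212 209 208 206 122   5
255  13 194 193 191 191 192 215 213 213 215 210 213 213 214 209 209 204 207 209 206 211 210 210 208 210 210 109  13
```

```bash
python3 - <<'E'
from h import *
hs=cv2.cvtColor(cv2.imread('pics/w12.png'),cv2.COLOR_BGR2HSV)
m=(hs[...,1]<50).astype(np.uint8); m[:150]=0;m[220:]=0;m[:,:200]=0;m[:,310:]=0
cs,_=cv2.findContours(m,0,2);b=max(cs,key=cv2.contourArea);print(cv2.contourArea(b),cv2.minEnclosingCircle(b),cv2.boundingRect(b))
E
```

```text
1516.5 ((251.0, 189.0), 22.671667098999023) (229, 167, 45, 45)
```

>>> arm_command --plan '[[[1,-2,40,0,0,0],[1,-2,80,0,0,0],[1,-2,110,0,0,0],[1,-2,117,0,0,0],[1,-2,117,0,0,0]]]'

```text
time: 20.92
eef_pos: [0.4395, 0.0753, 0.0117]
tool_rot: [0.0, 0.664, 0.748, 0.0]
ft_force: [-0.3, -0.4, 0.6]
gripper_width: 0.0622
finger_force: 0.0
```

>>> arm_command --plan '[[[0,0,0,0,0,0],[0,0,0,0,0,0],[0,0,0,0,0,0],[0,0,0,0,0,0],[0,0,0,0,0,0]]]' --jaw 25 --grip_force 20

```text
time: 21.55
eef_pos: [0.4391, 0.0758, 0.0119]
tool_rot: [0.0, 0.664, 0.748, 0.0]
ft_force: [-0.1, -0.4, 6.5]
gripper_width: 0.0335
finger_force: 20.0
```

>>> arm_command --plan '[[[0,0,-45,0,0,0],[-10,5,-90,0,0,0],[-55,38,-95,0,0,0],[-100,72,-95,0,0,0],[-145,105,-95,0,0,0],[-190,138,-95,0,0,0],[-235,170,-95,0,0,0],[-252,180,-95,0,0,0]]]'

```text
time: 22.55
eef_pos: [0.6486, -0.1554, 0.1054]
tool_rot: [-0.0, 0.664, 0.747, -0.0]
ft_force: [-0.5, 0.7, -0.6]
gripper_width: 0.0337
finger_force: 20.0
```

>>> arm_command --plan '[[[0,0,0,0,0,0],[0,0,0,0,0,0],[0,0,0,0,0,0]]]'

```text
time: 22.92
eef_pos: [0.6471, -0.152, 0.1068]
tool_rot: [-0.0, 0.663, 0.748, -0.0]
ft_force: [-0.2, 0.1, -0.6]
gripper_width: 0.0339
finger_force: 20.0
```

```bash
python3 - <<'E'
from h import *
s=sense();print(s['eef_pos'],s['time'],s['tool_rot'],s['gripper_width'],s['ft_force'])
grab('wrist','w13')
th=.119;c=np.array([.6383,-.1705]);r=np.array([[np.cos(th),-np.sin(th)],[np.sin(th),np.cos(th)]])
for p in[(-75,100),(75,100),(-48,45.5),(72,45.5)]: print(p,pix('w13',(*(c+r@(np.array(p)/1e3)),.013)))
print('bat',pix('w13',(.641,-.0975,.051)))
asc('w13',90,235,90,370,8)
g=cv2.cvtColor(cv2.imread('pics/w13.png'),cv2.COLOR_BGR2GRAY)
for c in(170,180,290,300): print(c,list(g[160:225,c]))
E
```

```text
[ 0.64710192 -0.15204195  0.10683196] 22.925 [-1.40416714e-04  6.63445479e-01  7.48224616e-01 -1.41552026e-05] 0.03390311012095829 [-0.23455523  0.07705847 -0.64332325]
(-75, 100) (np.float64(140.53939319520725), np.float64(78.78140401890631))
(75, 100) (np.float64(340.99734692767794), np.float64(78.98771782229186))
(-48, 45.5) (np.float64(180.85297479386736), np.float64(151.39807778242556))
(72, 45.5) (np.float64(332.53347895487843), np.float64(151.5221529850061))
bat (np.float64(255.99611022008474), np.float64(119.5225371944926))
90 111 110 115 111 110 110  99  53  62  61  61  48  86  87  87  88  85  87  87  62  64  66 133 133 133 134 133 132 133 132 155 154 226 226 231
98 115 112 112 114 111 112 109  57  63  63  65  62  87  89  89  88  87 127  89  67  63  61  61 116 132 133 132 130 133 131 144 161 225 227 229
106 112 114 114 112 108 111 112  63  61  62  63  76  88  87  87  88 155 155 131  36  30  29  32  30  63  62  65  63 131 132 134 136 228 230 226
114 115 113 113 111 108 110 111  65  63  64  81  75  85  87  86  88 156 131 130  56  32  30 100  30  66  62  63  62  65  61 132 134 
[... 5133 characters left out ...]
 np.uint8(63), np.uint8(65), np.uint8(65), np.uint8(63), np.uint8(63), np.uint8(66), np.uint8(64), np.uint8(65), np.uint8(62), np.uint8(62), np.uint8(62), np.uint8(64), np.uint8(61), np.uint8(62), np.uint8(60), np.uint8(62), np.uint8(61), np.uint8(63), np.uint8(61), np.uint8(60), np.uint8(64), np.uint8(62), np.uint8(62), np.uint8(61), np.uint8(63), np.uint8(61), np.uint8(64), np.uint8(63), np.uint8(63), np.uint8(64), np.uint8(65), np.uint8(62), np.uint8(69), np.uint8(78), np.uint8(81), np.uint8(85), np.uint8(83), np.uint8(85), np.uint8(84), np.uint8(83), np.uint8(85), np.uint8(85), np.uint8(77), np.uint8(58), np.uint8(53), np.uint8(50), np.uint8(57), np.uint8(73), np.uint8(84), np.uint8(78)]
```

```bash
python3 - <<'E'
from h import *
th=.119;c=np.array([.6383,-.1705]);r=np.array([[np.cos(th),-np.sin(th)],[np.sin(th),np.cos(th)]])
t=lambda n,u,v,z: np.round(r.T@(pl(n,u,v,z)[:2]-c)*1000,1)
for n,u,v in(('w13',295,220),('w13',200,219),('w11',230,226),('w11',300,226)): print(n,t(n,u,v,.013),t(n,u,v,.003))
print('w9',[t('w9',540*.64,v*.64,.013) for v in(88,147)])
print('tcp',r.T@(sense()['eef_pos'][:2]-c)*1000)
# saturation-free edges: vertical gradient at columns 190-230 in w13 rows 130-160
g=cv2.cvtColor(cv2.imread('pics/w13.png'),cv2.COLOR_BGR2GRAY).astype(float)
for cc in((290,330),):print([int(x) for x in g[135:165,cc[0]:cc[1]].mean(1)])
E
```

```text
w13 [ 44.1 -12. ] [ 45.4 -15.7]
w13 [-35.3 -11.2] [-37.  -14.8]
w11 [-5.8 47.5] [-6.6 43.7]
w11 [47.9 47.7] [49.3 43.8]
w9 [array([13.6, 41.7]), array([ 17. , -14.7])]
tcp [11.03607316 17.09650798]
[63, 64, 66, 66, 65, 68, 67, 64, 67, 66, 63, 63, 63, 64, 65, 64, 57, 51, 55, 64, 64, 61, 65, 68, 68, 69, 69, 69, 70, 69]
```

>>> arm_command --plan '[[[-0.5,1,45,0,0,0],[-0.5,1,75,0,0,0],[-0.5,1,86,0,0,0],[-0.5,1,90,0,0,0],[-0.5,1,91,0,0,0],[-0.5,1,91,0,0,0]]]'

```text
time: 23.72
eef_pos: [0.649, -0.1536, 0.0166]
tool_rot: [0.001, 0.664, 0.748, 0.0]
ft_force: [-0.5, -1.2, -0.4]
gripper_width: 0.0334
finger_force: 20.0
```

>>> arm_command --plan '[[[0,0,1.5,0,0,0],[0,0,1.5,0,0,0]]]'

```text
time: 23.98
eef_pos: [0.649, -0.1537, 0.0149]
tool_rot: [0.001, 0.664, 0.748, 0.0]
ft_force: [-1.1, -0.6, 5.0]
gripper_width: 0.0338
finger_force: 20.0
```

>>> arm_command --plan '[[[0,0,0,0,0,0],[0,0,0,0,0,0],[0,0,0,0,0,0],[0,0,-50,0,0,0],[0,0,-110,0,0,0],[-30,-45,-130,0,0,0],[-65,-90,-130,0,0,0],[-100,-140,-130,0,0,0]]]' --jaw 75

```text
time: 24.98
eef_pos: [0.5203, -0.2703, 0.1443]
tool_rot: [0.0, 0.664, 0.748, -0.0]
ft_force: [0.3, -0.7, -0.6]
gripper_width: 0.0749
finger_force: 0.0
```

>>> arm_command --plan '[[[-35,-48,0,0,0,0],[-75,-96,0,0,0,0],[-75,-96,0,0,0,0],[-75,-96,0,0,0,0]]]'

```text
time: 25.48
eef_pos: [0.4352, -0.355, 0.144]
tool_rot: [-0.0, 0.664, 0.748, 0.0]
ft_force: [0.2, 0.1, 0.8]
gripper_width: 0.0747
finger_force: 0.0
```

```bash
python3 - <<'E'
from h import *
s=sense();print(s['eef_pos'],s['time'],s['tool_rot'],s['gripper_width'])
grab('wrist','w14')
im=cv2.imread('pics/w14.png'); hs=cv2.cvtColor(im,cv2.COLOR_BGR2HSV)
m=((hs[...,0]>22)&(hs[...,0]<35)&(hs[...,1]>120)&(hs[...,2]>60)).astype(np.uint8); m[:120]=0;m[260:]=0
cs,_=cv2.findContours(m,0,2);b=max(cs,key=cv2.contourArea);(u,v),rad=cv2.minEnclosingCircle(b)
print('spool',u,v,rad,pl('w14',u,v,.042),'tcp ref',pix('w14',[*s['eef_pos'][:2],.042]))
p=pl('w14',u,v,.042); print('offset tool mm',R(s['tool_rot']).T@(p-s['eef_pos'])*1000)
asc('w14',150,240,170,340,6)
E
```

```text
[ 0.43524579 -0.35501456  0.14404397] 25.475 [-2.12526009e-05  6.63937329e-01  7.47788201e-01  1.71309231e-04] 0.07474840920236159
spool 254.95855712890625 184.21823120117188 26.053274154663086 [ 0.435  -0.3556  0.042 ] tcp ref (np.float64(255.28758414572962), np.float64(183.61734272102234))
offset tool mm [ -0.57868269  -0.33662441 102.04375226]
150 149  77  76  77  73  75  73  76  77  77  75  76  42  35  42  36  42  72  69  69  66  66  67  69  69  70  70  69  66
156 149  76  75  77  74  76  76  73  76  76  73  33  37  39  35  41  33  36  69  71  66  66  70  69  70  68  73  73  70
162 148  77  74  76  77  77  75  77  77  77  40  36  45  64  64  62  56  34  35  72  72  70  73  70  72  71  70  69  70
168 150  75  74  77  76  73  73  74  75  74  38  59  63  74  73  68  61  62  35  73  75  70  72  74  73  74  71  74  73
174 151  76  73  77  76  76  76  76  76  63  37  63  74  73  39  71  73  62  61  35  72  71  73  73  73  74  75  75  73
180 148  74  74  78  73  73  76  74  78  34  60  63  73   7   4  42  72  73  73  34  73  74  74  76  73  74  75  74  72
186 147  74  72  77  74  75  74
[... 348 characters left out ...]
 103  99  98 103  76  76  51  37  61  57  71  73  61  47  40  90  87  95  90  86  94  97  98  98  95
210 175 167 120 133 179 130 174 178 100 102  75  61  35  38  55  48  38  60  97  94  92  94  94 159 120 168 169 123 171
216 176 175 163 177 178 173 173 171 144 101 102  84 101  90  88 101  97  98  97  98  90 164 161 159 148 165 171 170 173
222 177 172 155 177 176 174 176 177 176 108 102 100 102  87  99 101  99  99 102 160 161 162 168 166 164 139 151 166 167
228   0  42 163 175 175 160 178 175 176 175 101 101  96  95 102 103  99 101 174 170 159 154 158 165 169 143 166 150   3
234  11   4 169 177 177 177 179 179 175 176 172 131  92  99 101 100 172 174 162 173 172 173 176 172 158 153 169 164   5
```

>>> arm_command --plan '[[[-0.5,0,50,0,0,0],[-0.5,0,95,0,0,0],[-0.5,0,125,0,0,0],[-0.5,0,131,0,0,0],[-0.5,0,131,0,0,0]]]'

```text
time: 26.15
eef_pos: [0.4359, -0.3555, 0.0137]
tool_rot: [0.0, 0.663, 0.748, -0.0]
ft_force: [-0.0, 0.4, 0.0]
gripper_width: 0.0749
finger_force: 0.0
```

>>> arm_command --plan '[[[0,0,0,0,0,0],[0,0,0,0,0,0],[0,0,0,0,0,0],[0,0,0,0,0,0],[0,0,0,0,0,0]]]' --jaw 40 --grip_force 30

```text
time: 26.78
eef_pos: [0.4354, -0.356, 0.0139]
tool_rot: [0.001, 0.664, 0.748, -0.0]
ft_force: [-0.4, 0.7, 6.5]
gripper_width: 0.0526
finger_force: 30.0
```

>>> arm_command --plan '[[[0,0,-40,0,0,0],[5,10,-80,0,0,0],[25,58,-85,0,0,0],[45,105,-85,0,0,0],[66,150,-85,0,0,0],[87,195,-85,0,0,0],[104,235,-85,0,0,0],[104,235,-85,0,0,0]]]'

```text
time: 27.78
eef_pos: [0.6576, -0.2224, 0.0969]
tool_rot: [-0.0, 0.663, 0.749, 0.0]
ft_force: [-0.1, 0.1, -1.9]
gripper_width: 0.0524
finger_force: 30.0
```

>>> arm_command --plan '[[[0,0,0,0,0,0],[0,0,20,0,0,0],[0,0,20,0,0,0]]]'

```text
time: 28.15
eef_pos: [0.6545, -0.2251, 0.0768]
tool_rot: [-0.002, 0.664, 0.747, -0.0]
ft_force: [0.1, -0.5, -2.5]
gripper_width: 0.0523
finger_force: 30.0
```

```bash
python3 - <<'E'
from h import *
s=sense();print(s['eef_pos'],s['time'],s['gripper_width'],s['ft_force'],s['moment'])
th=.119;c=np.array([.6383,-.1705]);r=np.array([[np.cos(th),-np.sin(th)],[np.sin(th),np.cos(th)]])
print('tcp in tray',r.T@(s['eef_pos'][:2]-c)*1000)
grab('wrist','w15')
for p in[(-48,-12.5),(72,-12.5),(-75,-100),(75,-100)]: print(p,pix('w15',(*(c+r@(np.array(p)/1e3)),.013)))
im=cv2.imread('pics/w15.png'); hs=cv2.cvtColor(im,cv2.COLOR_BGR2HSV)
m=((hs[...,0]>22)&(hs[...,0]<35)&(hs[...,1]>120)&(hs[...,2]>60)).astype(np.uint8); m[:120]=0;m[275:]=0
cs,_=cv2.findContours(m,0,2);b=max(cs,key=cv2.contourArea);print('label',cv2.boundingRect(b),'expected c',pix('w15',s['eef_pos']+[0,0,.028]))
E
```

```text
[ 0.65448184 -0.22514015  0.0767752 ] 28.15 0.052265172374347316 [ 0.10229576 -0.5256216  -2.50593286] [-0.04380704 -0.04622559 -0.00527244]
tcp in tray [  9.58055302 -56.17481937]
(-48, -12.5) (np.float64(172.2141827270006), np.float64(135.7605039564179))
(72, -12.5) (np.float64(345.8197529282095), np.float64(135.52411873882028))
(-75, -100) (np.float64(144.39006660888697), np.float64(251.94051390711255))
(75, -100) (np.float64(341.85588184344607), np.float64(251.84064869854097))
label (208, 207, 96, 68) expected c (np.float64(255.04757412371808), np.float64(251.77141579812542))
```

>>> arm_command --plan '[[[0.5,2,30,0,0,0],[0.5,2,50,0,0,0],[0.5,2,56,0,0,0],[0.5,2,58,0,0,0],[0.5,2,58,0,0,0]]]'

```text
time: 28.82
eef_pos: [0.6584, -0.2242, 0.0211]
tool_rot: [0.001, 0.664, 0.748, 0.0]
ft_force: [-0.5, -0.3, -2.3]
gripper_width: 0.0522
finger_force: 30.0
```

>>> arm_command --plan '[[[0,0,2,0,0,0],[0,0,3,0,0,0],[0,0,3.5,0,0,0],[0,0,3.5,0,0,0]]]'

```text
time: 29.32
eef_pos: [0.6581, -0.2238, 0.017]
tool_rot: [0.0, 0.664, 0.748, 0.0]
ft_force: [-0.7, 0.6, 2.1]
gripper_width: 0.0522
finger_force: 30.0
```

>>> arm_command --plan '[[[0,0,0,0,0,0],[0,0,0,0,0,0],[0,0,0,0,0,0],[0,0,-50,0,0,0],[0,0,-110,0,0,0],[0,-10,-170,0,0,0],[0,-30,-225,0,0,0],[0,-50,-280,0,0,0]]]' --jaw 74

```text
time: 30.32
eef_pos: [0.6076, -0.2297, 0.2984]
tool_rot: [0.0, 0.664, 0.748, 0.0]
ft_force: [-0.1, -0.8, -0.6]
gripper_width: 0.074
finger_force: 0.0
```

>>> arm_command --plan '[[[30,-20,0,0,0,0],[60,-40,0,0,0,0],[60,-40,0,0,0,0],[60,-40,0,0,0,0]]]'

```text
time: 30.82
eef_pos: [0.5619, -0.1755, 0.2966]
tool_rot: [0.0, 0.664, 0.748, -0.0]
ft_force: [0.3, 0.1, -0.6]
gripper_width: 0.0741
finger_force: 0.0
```

```bash
python3 - <<'E'
from h import *
s=sense();print(s['eef_pos'],s['time'])
grab('wrist','w16');grab('side','s16')
a=cv2.resize(cv2.imread('pics/w16.png')[:240,130:430],(450,360)); b=cv2.resize(cv2.imread('pics/s16.png')[130:310,200:350],(350,420))
o=np.zeros((420,800,3),np.uint8);o[:360,:450]=a;o[:,450:]=b;cv2.imwrite('pics/f.png',o)
E
```

```text
[ 0.56194466 -0.17546749  0.29655522] 30.825
```

View pics/f.png

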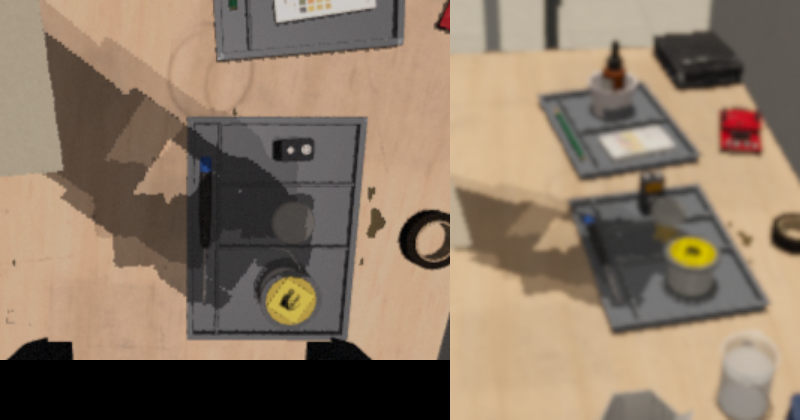

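The battery (294,149), jar (293,222) and spool (290,300) each stand in their own bay. The bottle is upright in the nested cup, the beaker and carton are untouched, and the robot is clear.

```bash
python3 -c "
from workcell import *
print(job_done())"
```

```text
the job is handed in; nothing more can be done
None
```

Both kits are made up as asked and the job was handed in at about 31 s; the final pictures show every piece standing in its place, with the beaker and carton untouched.

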